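# Click the regulator weight onto a pressure cooker and tug-test it

### The job

The closed pressure cooker still needs its regulator weight. Set the weight upright over the vent pipe on the lid and push it straight down past the spring clip until it clicks fully home, firmly but without ramming it; then prove that it holds: pull it straight up with slowly rising force until you feel about 10 N, keep that pull for about half a second and go no further, as much more would strain the clip. Then let go, leaving the weight upright and clipped on the pipe, and do not disturb the garlic or the spice jar.

Things in the scene. Friction and masses are not known exactly. Their poses are not given: they have to be found in the camera images.
- weight_centre (a point): Middle of the regulator weight, 26 mm above its foot: an upright round part 52 mm high, steel foot and black fluted grip, 34 mm across where it is gripped (a wider rim, 37 mm, from 44 mm up), about 0.11 kg. It stands loose and upright on the worktop, in one of three spots shared with a garlic bulb and a spice jar. z: its axis, up.
- weight_foot (a point): Centre of the flat underside of the regulator weight, 26 mm under its middle. Here a bore opens upwards: first a lip 5 mm high and 14 mm wide inside, above it a wider hollow of 21 mm, up to 30 mm above the foot.
- weight: The regulator weight as a whole; origin at the centre of its foot, z up along its axis.
- vent_seat (a point): Centre of the flat steel shoulder round the root of the vent pipe, on the cooker's lid, about 154 mm above the worktop: the foot of the weight rests on it when fully home. The vent lies 32 mm from the middle of the lid, on the side away from the long handles; the lid round it lies 4 mm below the shoulder. y points away from the long handles, z up.
- vent_tip (a point): Middle of the top of the vent pipe, 25 mm above the shoulder. The pipe stands upright, is 12 mm thick, and its top 6 mm taper to 5 mm. Pressing the weight down with more than 35 N could bend it.
- clip: Spring clip in the vent pipe, origin at the shoulder: two sprung catches stand out 9.4 mm from the axis, 4 to 16 mm above the shoulder. The weight's lip has to be pushed over them (they touch when the foot is 13 mm up; about 10 N) and they snap out over it in the last 2 mm. It then has 0.5 mm of play; pulled further it gives, about 10 N per mm. Over 17 N strains the clip; near 20 N it lets go.
- cooker: The closed pressure cooker, steel, 193 mm across, lid top 150 mm high, does not move; origin under its middle on the worktop. Two black long handles, one above the other at 94 to 138 mm height, point to its -y and reach 240 mm; a short handle reaches 126 mm to +y. A small dome on the lid 36 mm to -y is the safety plug; nothing belongs on it.
- garlic: A garlic bulb, 56 mm, origin at its underside; a bystander.
- spice_jar: A spice jar with a screw cap, 45 mm thick and 106 mm high, origin at its underside; a bystander.

How it is judged (in metres and radians):
On the way, in this order (a step that is already met when the one before it is completed fails the run):
1. the weight is pressed fully home on the vent pipe (horizontal distance between weight_foot and vent_seat below 0.003 m and z of weight_foot in the frame of vent_seat between -0.0015 and 0.0012 m and angle between weight's own z axis and vertical below 0.1 rad), for 0.1 s.
2. the seated weight is pulled against the clip with about 7 to 17 N for 0.3 s (horizontal distance between weight_foot and vent_seat below 0.003 m and z of weight_foot in the frame of vent_seat between -0.0015 and 0.003 m and angle between weight's own z axis and vertical below 0.1 rad and contact force between clip and weight above 8 N), for 0.3 s.
At the end, for the whole second after the job is handed in: The weight stands at rest and upright (within 6 degrees) on the vent pipe, its axis within 3 mm of the pipe's and its foot within 3 mm of the shoulder (horizontal distance between weight_foot and vent_seat below 0.003 m and z of weight_foot in the frame of vent_seat between -0.0015 and 0.003 m and angle between weight's own z axis and vertical below 0.1 rad and linear speed of weight below 0.01 m/s); the robot touches nothing.
It fails at once if the seated weight is pulled with more than 17 N (contact force between clip and weight above 20 N and z of weight_foot in the frame of vent_seat below 0.006 m).
It fails at once if the weight is rammed down with more than 35 N (contact force between cooker and weight above 35 N).
It fails at once if the garlic or the spice jar is moved by more than 2 cm (distance of any of garlic, spice_jar from where it was at the start of the episode above 0.02 m).
It also fails if it takes over 51 s, if anything falls off the work surface, if the arm or the gripper's body presses on something with over 40 N, if the wrist force passes 120 N, or if a joint passes its speed limit or range.

### The arm

A 6-joint arm with a two-finger parallel gripper is mounted at the origin on a cart in front of the work surface, level with it; the furniture and walls round the work are solid. World frame = base frame: x ahead of the robot, y to its left, z up, the work surface at z = 0. Lengths are in m, angles in degrees, forces in N, time in s.
With the tool pointing down it reaches from about 0.4 to 0.825 m from the base axis. Payload 7 kg.
Tool frame: the origin (TCP) lies where the fingers leave the gripper's body, on its centre line; the fingertips stand 66 mm ahead of it and the grasp point (between the pads) lies 47 mm ahead of it; z points along the fingers, y is the direction in which the jaws open and shut (so a half turn about z gives the same grasp; the last joint's range is limited). The gripper opens to 88 mm and grips with 3 to 60 N. Pads are 19 mm wide; open, the fingers measure 130 mm over their backs; the gripper's body (78 mm by 193 mm) begins 47 mm behind the grasp point.
Start: joints at [-56.316, 20.546, 0.682, 0, -70.136, -16.507], TCP at [0.199, -0.645, 0.292] pointing down, gripper open.
Joint ranges: [-176.03, 176.03], [-82.01, 121.73], [-58.28, 71.71], [-173.87, 95.51], [-174.79, -0.11], [-173.66, 173.66]. Speed limits (degrees/s): [136.94, 136.94, 172.46, 180, 180, 180].

### API

Orientations are given as [roll, pitch, yaw] about the fixed x, y, z axes, in that order (R = Rz(yaw) Ry(pitch) Rx(roll)).
In Python, from plant import get_obs, snapshot, close_job gives the robot as it stands.
- The arm moves only by the tool play_rows, never from a script. Its argument "series" is a list of rows, each a list of 5 numbers: the opening in per cent of the stroke, from 0 (shut) to 100 (fully open), then the shift along the tool's x, y, z in m, then the turn about the tool's z in degrees. In form: [[jaw, dx, dy, dz, spin], ...]. A call has 1 to 10 rows; each row is the pose to reach, as a shift and turn from the pose commanded when the call began, along the tool's axes at that moment; what a row does not reach only later rows make up. A row lasts 1/10 s, in which the tool goes at most 50 mm and 8.59 degrees, less where a joint would pass 70% of its speed; a pose out of reach is approached as far as the arm can. A call with a gripper value outside its range is refused whole. The fingers move at their own pace and stop on an object; the grip force is fixed at half the most. Time passes only in rows, so rows that repeat a pose let the fingers close. It gives the time, the measured TCP pose, the force and the opening at its end, in the units of the state.
- get_obs(): the state, without advancing time (a new reading comes with each control period).
- snapshot(name): name is "scene" or "side" or "wrist"; returns a dict with "frame" (384x512x3 uint8, red, green, blue), "z_map" (384x512 float32, m along the optical axis (not along the pixel's ray), 0 where there is no reading), "mtx" (3x3 intrinsics, pixels), "D" ([k1, k2, p1, p2, k3] as OpenCV has them; the pictures are not rectified), "camera_from_world" (4x4, takes a point from world to camera coordinates); the wrist camera has in their place "tool_from_camera" (4x4, takes a point from camera to tool coordinates, whose origin is the TCP and whose axes are the flange's). Camera axes: x right, y up, looking along -z (the intrinsics and any distortion apply to the point x, -y, -z); pixel columns grow to the right and rows downward; lengths in m; the calibration is good to about 2 mm. A picture is of the moment at which its call begins: read the wrist's pose just before it.
- close_job(): hands the job in, once; it reports no verdict.
The state is a dict: "clock": time; "joint_pos": joint angles; "qvel": joint speeds; "tau": joint torques, N m; "tool_pos": TCP position; "orientation": TCP orientation; "force": force on the tool from outside, world axes, zero at the start; "moment": the same for the moment, N m; "opening": finger opening in m.
Only numpy, scipy, OpenCV 4.12 (cv2) and the standard library are available. Lean on these libraries where they do the work, as an engineer would, in place of code of your own. Each camera call takes 0.05 s, during which the arm holds its last target.

## Working session

There is one attempt and no reset: what is moved stays moved. The work goes in short steps, Python scripts to look and compute and a tool call to move; the robot and the scene stay as the last step left them, time stands still between calls to the robot, and variables do not carry over. Pictures are saved under pics/ and viewed, and the job is handed in when it is done.

Besides the shell and the picture viewer there is one more tool, called as a command line: name --pt "numbers of a row" for each row, then --argument value for the rest. play_rows: Moves the arm, as the interface text tells. Its arguments: {"type":"object","properties":{"series":{"type":"array"}},"required":["series"]}

```bash
mkdir -p pics; ls; cat > h.py <<'E'
import numpy as np, cv2
from plant import get_obs, snapshot
from scipy.spatial.transform import Rotation as R
def Tw(o):
    T=np.eye(4);T[:3,:3]=R.from_euler('xyz',o['orientation'],degrees=True).as_matrix();T[:3,3]=o['tool_pos'];return T
def shot(n,fn):
    o=get_obs(); s=snapshot(n)
    if n=='wrist': s['wc']=Tw(o)@np.array(s['tool_from_camera'])
    else: s['wc']=np.linalg.inv(s['camera_from_world'])
    cv2.imwrite('pics/'+fn+'.png',s['frame'][:,:,::-1]); np.savez('pics/'+fn+'.npz',**{k:np.array(v) for k,v in s.items()})
    return s
def rays(s,uv):
    p=cv2.undistortPoints(np.array(uv,float).reshape(-1,1,2),np.array(s['mtx']),np.array(s['D']))[:,0]
    d=np.c_[p[:,0],-p[:,1],-np.ones(len(p))]@s['wc'][:3,:3].T
    return s['wc'][:3,3],d
def onz(s,uv,z):
    c,d=rays(s,uv); return c+d*((z-c[2])/d[:,2])[:,None]
def cloud(s):
    z=s['z_map'];h,w=z.shape
    u,v=np.meshgrid(np.arange(w),np.arange(h))
    c,d=rays(s,np.c_[u.ravel(),v.ravel()])
    P=(c+d*z.ravel()[:,None]).reshape(h,w,3);P[z<=0]=np.nan
    return P
E
python3 - <<'E'
from h import *
print(get_obs())
for n in ['scene','side','wrist']:
    s=shot(n,n+'0'); print(n,s['wc'].round(3).tolist(),s['D'],s['mtx'])
E
```

```text
pics
{'clock': 0.0, 'joint_pos': array([-5.63148293e+01,  2.05908655e+01,  6.33714580e-01, -1.93366099e-02,
       -7.01358996e+01, -1.65067769e+01]), 'qvel': array([ 0.00024497,  0.04730687, -0.02894175,  0.08228754,  0.01919917,
        0.08035307]), 'tau': array([-5.91532680e-04, -5.82718420e+01,  2.93066293e+01,  6.99752122e+00,
        6.91661640e-03, -1.28777151e-04]), 'tool_pos': array([ 0.19922505, -0.6445308 ,  0.29123104]), 'orientation': array([ 1.79905619e+02, -9.01229826e-03, -1.62828184e+02]), 'force': array([ 0.72033459,  0.12414014, -0.09330607]), 'moment': array([-0.02010772,  0.0214816 ,  0.00894992]), 'opening': 0.08765803932436401}
scene [[-0.617, 0.502, -0.606, -0.102], [-0.787, -0.371, 0.493, 0.511], [0.023, 0.781, 0.624, 0.809], [0.0, 0.0, 0.0, 1.0]] [-0.16663332  0.          0.          0.          0.        ] [[474.02275378   0.         247.12274219]
 [  0.         474.02275378 196.3238705 ]
 [  0.           0.           1.        ]]
side [[0.973, 0.077, -0.218, 0.368], [-0.23, 0.392, -0.891, -0.81], [0.017, 0.917, 0.399, 0.487], [0.0, 0.0, 0.0, 1.0]] [-0.14812738  0.          0.          0.          0.        ] [[409.8558094    0.         259.03604936]
 [  0.         409.8558094  194.31451195]
 [  0.           0.           1.        ]]
wrist [[-0.295, -0.924, -0.242, 0.134], [0.955, -0.285, -0.076, -0.664], [0.001, -0.254, 0.967, 0.384], [0.0, 0.0, 0.0, 1.0]] [0.02464676 0.         0.         0.         0.        ] [[325.90741543   0.         255.42781354]
 [  0.         325.90741543 198.15617658]
 [  0.           0.           1.        ]]
```

View pics/scene0.png

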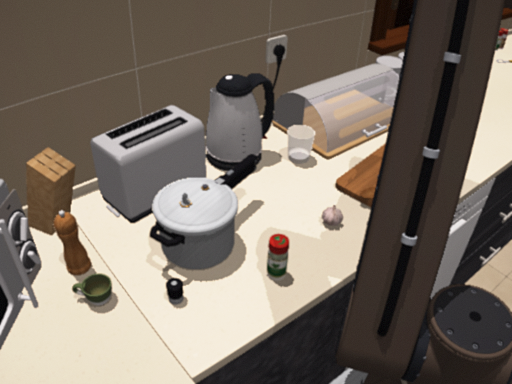

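View pics/side0.png

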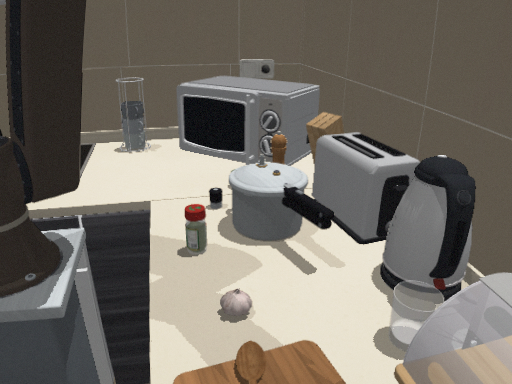

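View pics/wrist0.png

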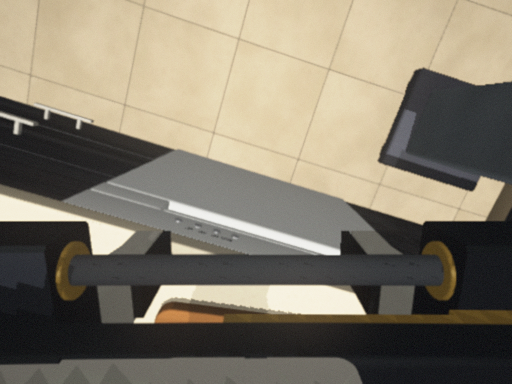

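The scene view shows the weight at about (175,290), the jar at (278,255), the garlic at (332,216) and the cooker near (195,222). The vent pipe is near (185,200) and the plug near (205,187). The side view agrees. Next I'll measure.

```bash
python3 - <<'E'
from h import *
for n in ['scene','side']:
    s=dict(np.load(f'pics/{n}0.npz')); P=cloud(s); f=s['frame']
    # crops
    bx=(150,160,110,160) if n=='scene' else (190,140,130,110)
    x,y,w,h=bx
    cv2.imwrite(f'pics/{n}0c.png',cv2.resize(f[y:y+h,x:x+w,::-1],None,fx=5,fy=5,interpolation=cv2.INTER_NEAREST)[:600,:800])
    hsv=cv2.cvtColor(f,cv2.COLOR_RGB2HSV)
    m=(f.max(2)<60)&(P[...,2]>0.012)&(P[...,2]<0.07)
    k,l,st,c=cv2.connectedComponentsWithStats(m.astype(np.uint8))
    for i in range(1,k):
        if st[i,4]>30:
            q=P[l==i]; print(n,'dark',st[i],c[i].round(1),np.nanmedian(q,0).round(3),np.nanmin(q,0).round(3),np.nanmax(q,0).round(3))
    # lid / vent points
    m=(P[...,2]>0.135)&(P[...,2]<0.2)&(P[...,0]>0.3)&(P[...,0]<0.9)&(abs(P[...,1])<.5)
    k,l,st,c=cv2.connectedComponentsWithStats(m.astype(np.uint8))
    for i in range(1,k):
        if st[i,4]>200:
            q=P[l==i];print(n,'hi',st[i],c[i].round(1),np.nanmedian(q,0).round(3),np.nanmin(q,0).round(3),np.nanmax(q,0).round(3))
    for z in (0,.02,.1):pass
E
```

```text
scene dark [207 154  32  15 166] [222.  162.5] [ 0.825 -0.146  0.021] [ 0.789 -0.178  0.012] [ 0.901 -0.133  0.036]
scene dark [110 203  42  19 107] [135.4 214.3] [0.771 0.161 0.014] [0.761 0.117 0.012] [0.864 0.195 0.026]
scene dark [268 266  18  10 108] [276.1 271.4] [0.406 0.009 0.028] [ 0.398 -0.013  0.014] [0.426 0.017 0.039]
scene dark [ 84 275  25  19 255] [ 95.  282.2] [0.616 0.345 0.03 ] [0.591 0.321 0.015] [0.624 0.374 0.048]
scene dark [167 279  16  21 242] [174.5 289.5] [0.484 0.221 0.048] [0.476 0.201 0.017] [0.509 0.233 0.054]
scene dark [ 85 287  26  15 128] [ 99.3 296.7] [0.565 0.357 0.037] [0.56  0.329 0.026] [0.582 0.38  0.049]
scene dark [  0 300   8  23  77] [  3.  310.2] [0.626 0.541 0.062] [0.611 0.525 0.049] [0.643 0.556 0.07 ]
scene dark [363 374  30  10 178] [378. 380.] [0.085 0.043 0.038] [0.057 0.014 0.012] [0.111 0.053 0.07 ]
scene hi [284  87  50  27 678] [310.4  98.6] [ 0.792 -0.455  0.152] [ 0.73  -0.5    0.135] [ 0.89  -0.428  0.167]
scene hi [ 208   98   53   33 1202] [234.2 116.1] [ 0.812 -0.177  0.167] [ 0.784 -0.275  0.135] [ 0.9  -0.14  0.2 ]
scen
[... 958 characters left out ...]
012] [0.118 0.076 0.07 ]
side dark [381 264  23  23 198] [389.9 276.2] [ 0.785 -0.221  0.017] [ 0.779 -0.254  0.012] [ 0.8   -0.167  0.037]
side dark [438 283  23  14 158] [450.1 289.8] [ 0.878 -0.293  0.017] [ 0.836 -0.316  0.012] [ 0.92  -0.273  0.048]
side hi [252 111  47  34 967] [275.8 125.6] [0.715 0.445 0.165] [0.659 0.326 0.135] [0.822 0.5   0.2  ]
side hi [ 306  122  167  132 5875] [391.  190.2] [ 0.81 -0.07  0.17] [ 0.761 -0.336  0.135] [0.9   0.347 0.2  ]
side hi [ 231  154  102   61 1953] [274.5 179.6] [0.611 0.041 0.144] [ 0.518 -0.143  0.135] [0.697 0.16  0.181]
side hi [ 448  272   64   55 2135] [484.3 297.5] [ 0.771 -0.466  0.153] [ 0.734 -0.5    0.135] [ 0.85  -0.433  0.165]
```

View pics/scene0c.png

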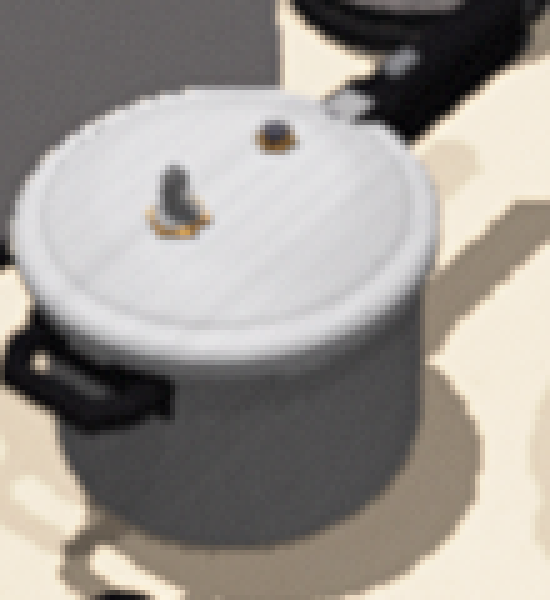

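View pics/side0c.png

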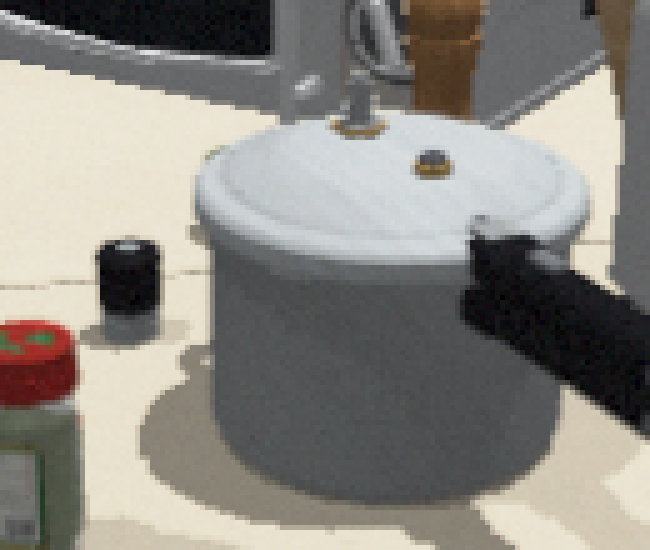

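```bash
cat >> h.py <<'E'
def tri(L):
    A=np.zeros((3,3));b=np.zeros(3)
    for s,uv in L:
        c,d=rays(s,[uv]);d=d[0]/np.linalg.norm(d[0]);M=np.eye(3)-np.outer(d,d);A+=M;b+=M@c
    return np.linalg.solve(A,b)
E
python3 - <<'E'
from h import *
S=dict(np.load('pics/scene0.npz'));D=dict(np.load('pics/side0.npz'))
print('tip',tri([(S,(184.8,193.6)),(D,(262,155))]),onz(S,[(184.8,193.6)],.179),onz(D,[(262,155)],.179))
print('base',tri([(S,(185.4,203.5)),(D,(261.6,165.4))]),onz(S,[(185.4,203.5)],.154),onz(D,[(261.6,165.4)],.154))
print('plug',onz(S,[(205.2,187)],.155),onz(D,[(276.4,172.3)],.155))
# weight top centre
print('wt',onz(S,[(174.6,283)],.052),onz(D,[(215.5,189.5)],.052))
for s,b in ((S,(155,265,45,50)),(D,(195,180,45,40))):
    P=cloud(s);x,y,w,h=b;q=P[y:y+h,x:x+w].reshape(-1,3);q=q[(q[:,2]>.012)&(q[:,2]<.056)&(abs(q[:,0]-.49)<.05)&(abs(q[:,1]-.213)<.04)];t=q[q[:,2]>.049]
    print(len(q),q.min(0),q.max(0),t.min(0),t.max(0),t.mean(0),len(t))
    for z in (0.012,.02,.03,.04): 
        r=q[abs(q[:,2]-z)<.006]; print(z,len(r),r.min(0).round(3),r.max(0).round(3))
# lid circle
for s in (S,D):
    P=cloud(s);q=P[(abs(P[...,2]-.147)<.006)&(abs(P[...,0]-.605)<.13)&(abs(P[...,1]-.06)<.12)]
    h=cv2.minEnclosingCircle(q[:,:2].astype(np.float32));print(h,q.min(0),q.max(0))
# jar, garlic
P=cloud(S)
for n,(u,v) in dict(jar=(278,242),garlic=(332,214)).items(): print(n,P[v-3:v+4,u-3:u+4].reshape(-1,3).mean(0))
E
```

```text
tip [0.5992312  0.11366047 0.17677663] [[0.59552719 0.11537961 0.179     ]] [[0.59859539 0.1088839  0.179     ]]
base [0.59887607 0.11425241 0.14974119] [[0.59312361 0.11710897 0.154     ]] [[0.59696257 0.10427197 0.154     ]]
plug [[0.61507967 0.05034154 0.155     ]] [[0.61880438 0.04853847 0.155     ]]
wt [[0.49424943 0.21416157 0.052     ]] [[0.49681177 0.21649841 0.052     ]]
331 [0.47584866 0.19667685 0.01226955] [0.51278875 0.23288772 0.05581209] [0.47584866 0.19939157 0.0491621 ] [0.51278875 0.23204034 0.05581209] [0.49408866 0.21603776 0.05153807] 161
0.012 17 [0.479 0.206 0.012] [0.493 0.232 0.018]
0.02 48 [0.478 0.206 0.014] [0.498 0.232 0.026]
0.03 55 [0.477 0.203 0.024] [0.499 0.233 0.036]
0.04 49 [0.477 0.202 0.034] [0.504 0.232 0.046]
216 [0.47858045 0.19468551 0.01200141] [0.51440892 0.22899094 0.05432337] [0.48067736 0.19512792 0.04919448] [0.51386968 0.22899094 0.05432337] [0.49678179 0.21099434 0.0519475 ] 63
0.012 22 [0.48  0.196 0.012] [0.51  0.216 0.018]
0.02 47 [0.48  0.196 0.014] [0.514 0.215 0.026]
0.03 52 [0.48  0.195 0.024] [0.514 0.213 0.036]
0.04 49 [0.48  0.196 0.034] [0.514 0.216 0.046]
((0.613776683807373, 0.05615376681089401), 0.1078629270195961) [ 0.52583709 -0.04597215  0.14100637] [0.68308237 0.16232884 0.15297648]
((0.6091896295547485, 0.04863618686795235), 0.10561138391494751) [ 0.53297713 -0.05008506  0.14101084] [0.6838973  0.14939751 0.15294236]
jar [ 4.17789402e-01 -1.30404143e-04  1.06669388e-01]
garlic [ 0.46122088 -0.22365385  0.03986115]
```

play_rows --pt "100 -0.035 0.026 0 2" --pt "100 -0.075 0.056 0 4" --pt "100 -0.115 0.086 0 6" --pt "100 -0.155 0.116 0 9" --pt "100 -0.195 0.146 0 12" --pt "100 -0.235 0.175 0 15" --pt "100 -0.27 0.202 0 17" --pt "100 -0.31 0.23 0 19" --pt "100 -0.335 0.25 0 20" --pt "100 -0.342 0.255 0 20"

```text
clock: 1.15
tool_pos: [0.4523, -0.2978, 0.2921]
orientation: [180.0, 0.0, 177.3]
force: [-0.1, -1.2, -0.3]
opening: 0.0882
```

play_rows --pt "100 -0.007 0.045 0 2" --pt "100 -0.015 0.093 0 4" --pt "100 -0.023 0.142 0 6" --pt "100 -0.031 0.191 0 8" --pt "100 -0.04 0.24 0 10" --pt "100 -0.05 0.289 0 12" --pt "100 -0.06 0.338 0 15" --pt "100 -0.07 0.387 0 17" --pt "100 -0.078 0.436 0 19" --pt "100 -0.084 0.484 0 20"

```text
clock: 2.15
tool_pos: [0.5588, 0.1806, 0.2921]
orientation: [-180.0, 0.0, 157.1]
force: [0.7, -0.2, -0.7]
opening: 0.0877
```

play_rows --pt "100 0 0.005 0 0" --pt "100 0 0.005 0 0" --pt "100 0 0.005 0 0"

```text
clock: 2.45
tool_pos: [0.5602, 0.1827, 0.2918]
orientation: [-180.0, -0.0, 157.2]
force: [-0.7, 0.1, -0.4]
opening: 0.0876
```

```bash
python3 - <<'E'
from h import *
o=get_obs();print(o['joint_pos'].round(1),o['tool_pos'],o['orientation'])
s=shot('wrist','w1')
E
```

```text
[  37.1   12.6  -10.5   -0.   -67.  -149.9] [0.56020703 0.18268846 0.29181969] [-1.79950683e+02 -2.94397979e-02  1.57166190e+02]
```

View pics/w1.png

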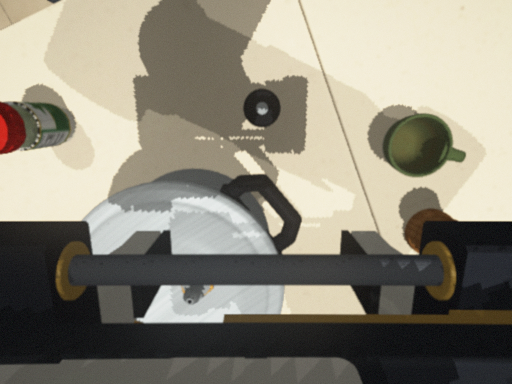

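The weight's dark rim is centred near (262,107), the short handle spans (225–300, 175–250), and the vent tip shows between the fingers at about (190,300).

```bash
python3 - <<'E'
from h import *
s=dict(np.load('pics/w1.npz'));f=s['frame'];P=cloud(s)
m=np.zeros(f.shape[:2],np.uint8);m[80:135,235:290]=(f[80:135,235:290].max(2)<75)
k,l,st,c=cv2.connectedComponentsWithStats(m);i=1+st[1:,4].argmax()
cnt=max(cv2.findContours((l==i).astype(np.uint8),0,2)[0],key=cv2.contourArea)
e=cv2.fitEllipse(cv2.convexHull(cnt));print(st[i],e)
print('w',onz(s,[e[0]],.052),onz(s,[e[0]],.048)); q=onz(s,cnt[:,0],.05);print(q.min(0),q.max(0))
q=P[(P[...,2]>.047)&(P[...,2]<.056)];q=q[np.hypot(q[:,0]-.494,q[:,1]-.215)<.03];print('depth top',q.min(0),q.max(0),q.mean(0),len(q))
x,y,w,h=140,270,100,60
cv2.imwrite('pics/w1c.png',cv2.resize(f[y:y+h,x:x+w,::-1],None,fx=8,fy=8,interpolation=cv2.INTER_CUBIC))
# handle
d=(f.max(2)<60);d[:170]=0;d[222:]=0;d[:,:200]=0;d[:,320:]=0
q=P[d];q=q[(q[:,2]>.05)];print('handle',np.percentile(q,[1,50,99],axis=0).round(3))
r=q-[.495,.214,0];print('min dist handle',np.hypot(r[:,0],r[:,1]).min(), 'min x-tool', (r@[.922,-.388,0]).min())
E
```

```text
[243  89  37  38 977] ((261.5114440917969, 107.47435760498047), (36.86745071411133, 37.52370834350586), 167.7782745361328)
w [[0.49451125 0.2166883  0.052     ]] [[0.49448302 0.21677542 0.048     ]]
[0.47697683 0.19835623 0.05      ] [0.51294232 0.23466322 0.05      ]
depth top [0.47633247 0.19830952 0.04709487] [0.51359446 0.23479601 0.0546791 ] [0.49482932 0.21663144 0.05091132] 1137
handle [[0.541 0.159 0.099]
 [0.554 0.191 0.115]
 [0.593 0.209 0.117]]
min dist handle 0.05441694162115783 min x-tool 0.05436427088641535
```

View pics/w1c.png

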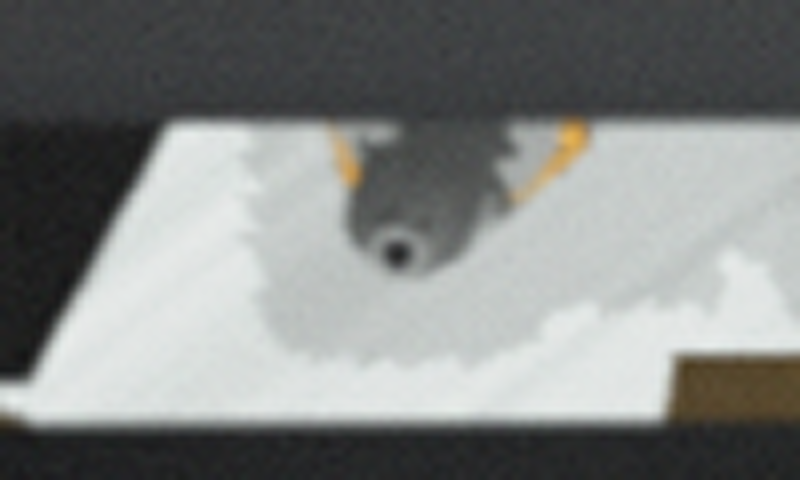

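```bash
python3 - <<'E'
from h import *
s=dict(np.load('pics/w1.npz'));print(onz(s,[(189.2,301.1)],.179), s['tool_from_camera'])
o=get_obs();T=Tw(o);print((np.linalg.inv(T)@np.array([.4945,.2167,.052,1])).round(4),(np.linalg.inv(T)@np.array([.598,.112,.179,1])).round(4))
E
```

```text
[[0.59738977 0.11620006 0.179     ]] [[-1.26759715e-04  9.67298267e-01  2.53641570e-01  6.88218844e-02]
 [ 9.99999963e-01  1.83210262e-04 -1.98939229e-04  5.95028596e-06]
 [-2.38903310e-04  2.53641536e-01 -9.67298255e-01 -9.22295848e-02]
 [ 0.00000000e+00  0.00000000e+00  0.00000000e+00  1.00000000e+00]]
[0.0738 0.0062 0.2401 1.    ] [-0.0622 -0.0501  0.1131  1.    ]
```

play_rows --pt "100 -0.03 -0.01 0 0" --pt "100 -0.075 -0.028 0 0" --pt "100 -0.118 -0.045 0 0" --pt "100 -0.13 -0.05 0 0" --pt "100 -0.13 -0.05 0 0" --pt "100 -0.13 -0.05 0 0"

```text
clock: 3.1
tool_pos: [0.6604, 0.0859, 0.2922]
orientation: [-180.0, -0.0, 157.1]
force: [0.6, 1.0, 0.4]
opening: 0.0874
```

```bash
python3 - <<'E'
from h import *
o=get_obs();print(o['tool_pos'],o['orientation'])
s=shot('wrist','w2');f=s['frame']
cv2.imwrite('pics/w2c.png',cv2.resize(f[60:160,190:320,::-1],None,fx=6,fy=6,interpolation=cv2.INTER_CUBIC))
E
```

```text
[0.66035121 0.08591452 0.29215227] [-1.79996318e+02 -2.38657894e-02  1.57063077e+02]
```

View pics/w2c.png

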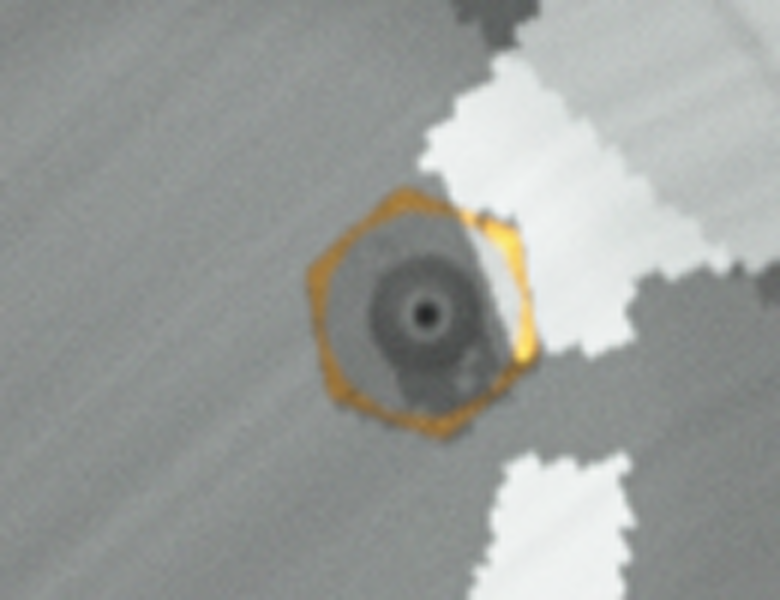

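View pics/w2.png

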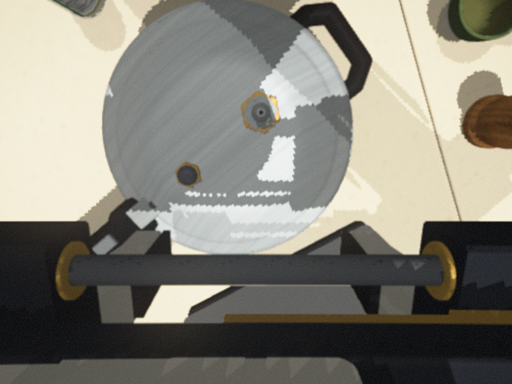

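The vent tip is at (260.7,111.9), centred in its hex nut, and the plug is at (187,174). The weight was seen at nearly the same pixel, so the camera bias mostly cancels.

```bash
python3 - <<'E'
from h import *
s=dict(np.load('pics/w2.npz'));print(onz(s,[(260.7,111.9)],.179),onz(s,[(260.3,111.9)],.154),onz(s,[(187,174)],.155))
s['wc'][:3,:3];P=cloud(s)
q=P[(abs(P[...,2]-.15)<.004)];q=q[np.hypot(q[:,0]-.607,q[:,1]-.081)<.1];print(np.median(q,0))
m=(abs(P[:110,90:360,2]-.15)<.02).astype(np.uint8)
# TCP-commanded tool frame: weight in tool
T=Tw(dict(orientation=[180,0,157.1],tool_pos=[.6604,.0859,.292]))
v=onz(s,[(260.7,111.9)],.179)[0]
for n,p in (('w',[.4945,.2167,.03]),('v',[*v[:2],.179])): print(n,(np.linalg.inv(T)@np.array([*p,1])).round(4))
E
```

```text
[[0.59784301 0.11589891 0.179     ]] [[0.59783795 0.11603329 0.154     ]] [[0.61691556 0.05137349 0.155     ]]
[0.60331216 0.08682749 0.14836966]
w [0.2037 0.0559 0.262  1.    ]
v [0.0693 0.0033 0.113  1.    ]
```

play_rows --pt "100 0.03 0.008 0 0" --pt "100 0.076 0.02 0 0" --pt "100 0.122 0.033 0 0" --pt "100 0.168 0.046 0.01 0" --pt "100 0.198 0.054 0.04 0" --pt "100 0.204 0.056 0.085 0" --pt "100 0.204 0.056 0.13 0" --pt "100 0.204 0.056 0.17 0" --pt "100 0.204 0.056 0.185 0" --pt "100 0.204 0.056 0.185 0"

```text
clock: 4.15
tool_pos: [0.4926, 0.2174, 0.1053]
orientation: [-179.8, -0.1, 157.3]
force: [0.5, -1.1, 0.0]
opening: 0.0876
```

```bash
python3 - <<'E'
from h import *
o=get_obs();print(o['tool_pos'],o['orientation'],o['force'])
s=shot('wrist','w3');shot('scene','s3')
T=Tw(o);print(np.linalg.inv(T)@np.array([.4945,.2167,.024,1]))
E
```

```text
[0.49257237 0.21743585 0.10530533] [-1.79782314e+02 -1.09854296e-01  1.57253102e+02] [ 0.54372366 -1.12519686  0.01074   ]
[-2.21810716e-03  3.75611286e-04  8.13003875e-02  1.00000000e+00]
```

View pics/w3.png

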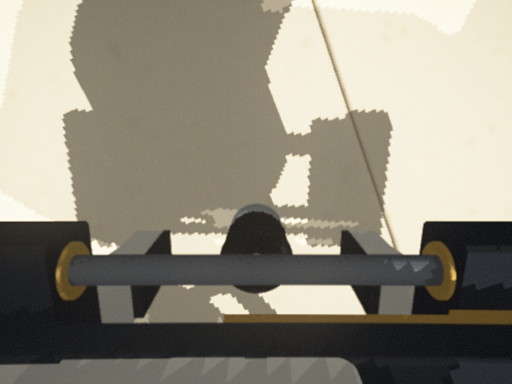

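View pics/s3.png

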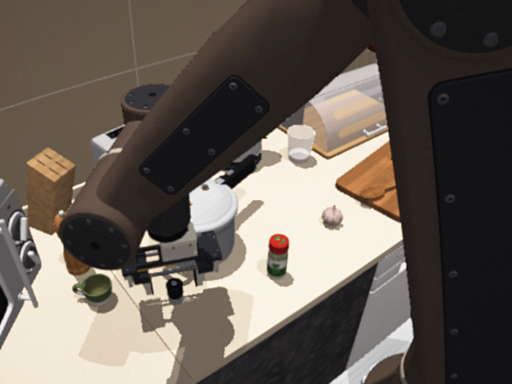

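play_rows --pt "100 -0.001 0 0.018 0" --pt "100 -0.002 0 0.034 0" --pt "100 -0.002 0 0.034 0" --pt "100 -0.002 0 0.034 0"

```text
clock: 4.65
tool_pos: [0.4969, 0.2177, 0.0747]
orientation: [179.9, 0.1, 157.2]
force: [0.3, 0.2, 0.5]
opening: 0.0877
```

play_rows --pt "0 0 0 0 0" --pt "0 0 0 0 0" --pt "0 0 0 0 0" --pt "0 0 0 0 0" --pt "0 0 0 0 0" --pt "0 0 0 0 0"

```text
clock: 5.25
tool_pos: [0.4964, 0.2171, 0.0732]
orientation: [-180.0, -0.0, 157.2]
force: [0.5, -0.3, 1.2]
opening: 0.045
```

```bash
python3 - <<'E'
from h import *
o=get_obs();print(o)
E
```

```text
{'clock': 5.25, 'joint_pos': array([ 4.43518997e+01,  2.22230612e+01, -3.07491912e+01, -1.29085369e-03,
       -3.70317172e+01, -1.57178545e+02]), 'qvel': array([-0.0043882 ,  0.06291614, -0.02565979, -0.05044136, -0.01663095,
        0.07886205]), 'tau': array([ 4.24693877e-03, -4.99539649e+01,  1.87235731e+01,  4.40018490e+00,
       -6.69786148e-02, -2.27165456e-04]), 'tool_pos': array([0.49639018, 0.21706211, 0.07315634]), 'orientation': array([-1.79996643e+02, -2.25613218e-03,  1.57172324e+02]), 'force': array([ 0.45341529, -0.32817573,  1.23110357]), 'moment': array([-0.10144011, -0.03817449,  0.00968262]), 'opening': 0.04502061301098513}
```

play_rows --pt "0 0 0 0 0" --pt "0 0 0 0 0" --pt "0 0 0 0 0" --pt "0 0 0 0 0"

```text
clock: 5.65
tool_pos: [0.4964, 0.217, 0.0731]
orientation: [-180.0, -0.0, 157.2]
force: [-0.7, -0.0, 0.5]
opening: 0.0355
```

play_rows --pt "0 0 0 0 0" --pt "0 0 0 0 0"

```text
clock: 5.85
tool_pos: [0.4964, 0.2171, 0.0731]
orientation: [-180.0, -0.0, 157.2]
force: [-0.3, -0.3, -0.2]
opening: 0.0359
```

```bash
python3 - <<'E'
from h import *
o=get_obs();print(o['tool_pos'],o['force'],o['moment'],o['opening'])
shot('wrist','w4')
E
```

```text
[0.49635495 0.21705614 0.07312019] [-0.27584776 -0.31389226 -0.1782183 ] [-0.20069441  0.01134397 -0.02723565] 0.0358548272183261
```

View pics/w4.png

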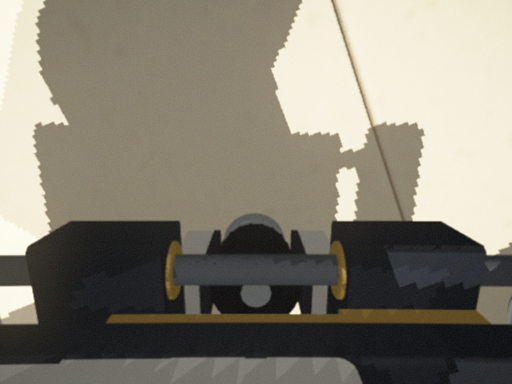

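```bash
cat >> h.py <<'E'
def ontool(s,uv,z):
    t=dict(s);t['wc']=np.array(s['tool_from_camera']);return onz(t,uv,z)
E
python3 - <<'E'
from h import *
s=dict(np.load('pics/w4.npz'));f=s['frame']
print(ontool(s,[(256,293),(256,291),(256,295)],.0211))
cv2.imwrite('pics/w4c.png',cv2.resize(f[205:320,180:340,::-1],None,fx=5,fy=5,interpolation=cv2.INTER_CUBIC))
s=dict(np.load('pics/w1.npz'));f=s['frame']
m=(f[95:120,250:275].min(2)>110).astype(np.uint8);print(cv2.connectedComponentsWithStats(m)[2:])
E
```

```text
[[0.00103031 0.00024651 0.0211    ]
 [0.00189441 0.00024626 0.0211    ]
 [0.00016344 0.00024677 0.0211    ]]
(array([[  0,   0,  25,  25, 571],
       [  8,  13,  10,   7,  54]], dtype=int32), array([[11.99649737, 11.66024518],
       [12.03703704, 15.59259259]]))
```

View pics/w4c.png

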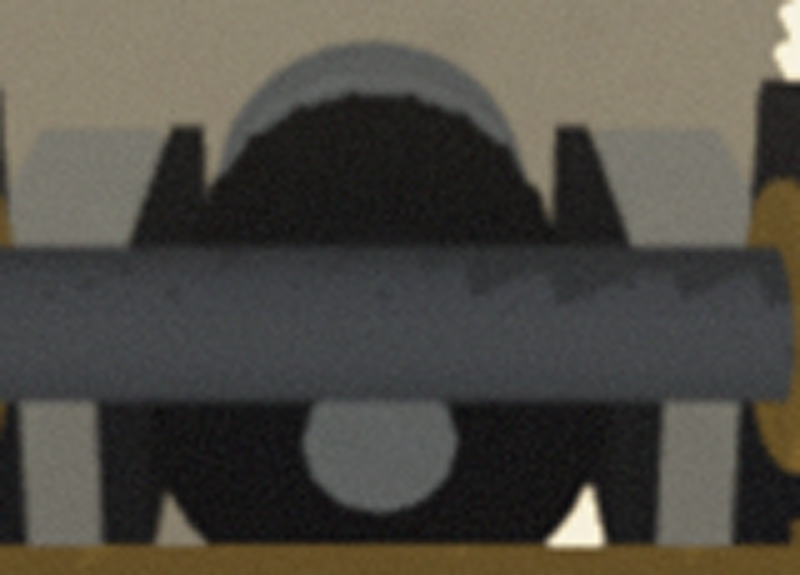

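play_rows --pt "0 0 0 -0.01 0" --pt "0 0 0 -0.04 0" --pt "0 0 0 -0.08 0" --pt "0 0 0 -0.125 0" --pt "0 0 0 -0.17 0" --pt "0 -0.01 -0.004 -0.2 0" --pt "0 -0.04 -0.016 -0.205 0" --pt "0 -0.08 -0.032 -0.205 0" --pt "0 -0.12 -0.047 -0.205 0" --pt "0 -0.134 -0.053 -0.205 0"

```text
clock: 6.9
tool_pos: [0.6011, 0.1139, 0.2787]
orientation: [-180.0, 0.0, 157.1]
force: [-0.8, -0.1, -1.9]
opening: 0.0359
```

play_rows --pt "0 0 0 0 0" --pt "0 0 0 0 0" --pt "0 0 0 0 0"

```text
clock: 7.2
tool_pos: [0.5987, 0.1168, 0.2784]
orientation: [180.0, -0.0, 157.2]
force: [-0.4, 1.2, -1.3]
opening: 0.0357
```

```bash
python3 - <<'E'
from h import *
for i in range(3):
    o=get_obs();print(o['tool_pos'],o['orientation'],o['force'],o['moment'],o['opening'])
s=shot('wrist','w5');f=s['frame'];shot('side','d5');shot('scene','s5')
cv2.imwrite('pics/w5c.png',cv2.resize(f[205:320,180:340,::-1],None,fx=5,fy=5,interpolation=cv2.INTER_CUBIC))
d=cv2.imread('pics/d5.png');cv2.imwrite('pics/d5c.png',cv2.resize(d[80:200,200:340],None,fx=5,fy=5,interpolation=cv2.INTER_CUBIC))
d=cv2.imread('pics/s5.png');cv2.imwrite('pics/s5c.png',cv2.resize(d[120:240,120:260],None,fx=5,fy=5,interpolation=cv2.INTER_CUBIC))
E
```

```text
[0.59869204 0.11682125 0.27842719] [ 1.79989336e+02 -6.98440944e-03  1.57213139e+02] [-0.37464329  1.15609949 -1.29107004] [-0.04826424 -0.01592994 -0.03855493] 0.03572569330784693
[0.59869204 0.11682125 0.27842719] [ 1.79989336e+02 -6.98440944e-03  1.57213139e+02] [-0.37464329  1.15609949 -1.29107004] [-0.04826424 -0.01592994 -0.03855493] 0.03572569330784693
[0.59869204 0.11682125 0.27842719] [ 1.79989336e+02 -6.98440944e-03  1.57213139e+02] [-0.37464329  1.15609949 -1.29107004] [-0.04826424 -0.01592994 -0.03855493] 0.03572569330784693
```

View pics/w5c.png

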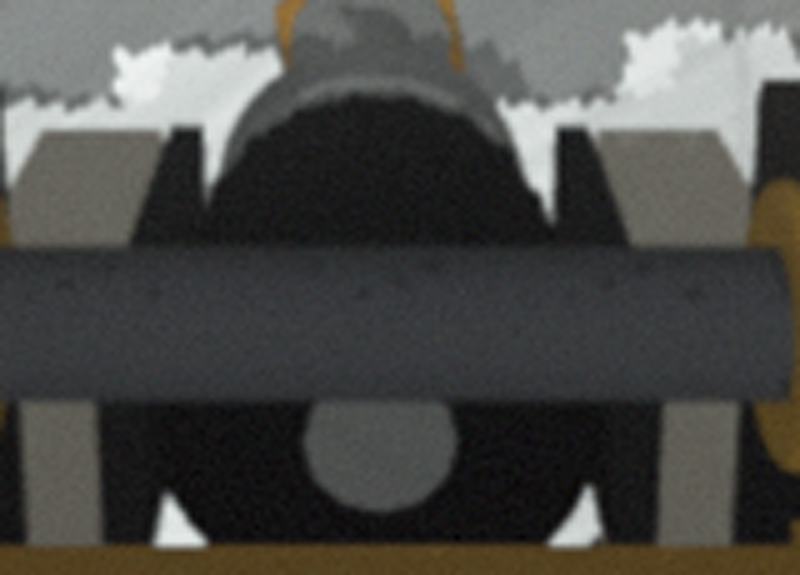

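View pics/d5c.png

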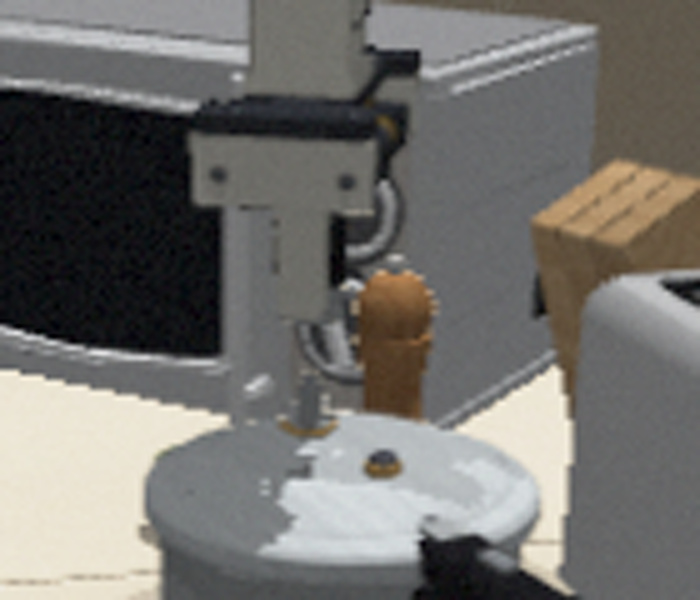

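View pics/s5c.png

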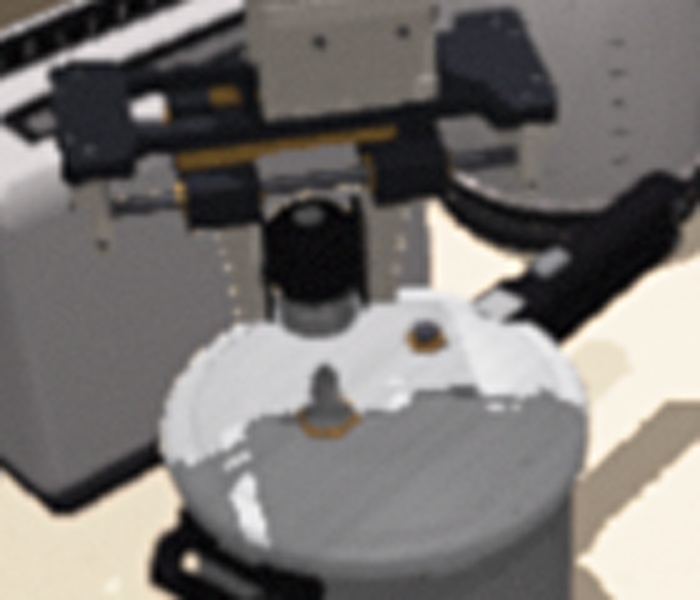

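play_rows --pt "0 0 0 0.01 0" --pt "0 0 0 0.015 0" --pt "0 0 0 0.015 0" --pt "0 0 0 0.015 0"

```text
clock: 7.75
tool_pos: [0.5992, 0.1163, 0.2628]
orientation: [-180.0, -0.0, 157.2]
force: [-0.1, -0.2, -1.5]
opening: 0.0356
```

```bash
python3 - <<'E'
from h import *
from scipy.spatial.transform import Rotation
o=get_obs();print(o['tool_pos'],o['orientation'],o['force'],o['moment'])
d=np.array([.5992,.1153])-o['tool_pos'][:2];y=np.radians(157.2);print('dx,dy',d@[np.cos(y),np.sin(y)],d@[np.sin(y),-np.cos(y)])
shot('scene','s6');shot('side','d6')
for n,b in (('s6',(160,120)),('d6',(210,100))):
    i=cv2.imread(f'pics/{n}.png');cv2.imwrite(f'pics/{n}c.png',cv2.resize(i[b[1]:b[1]+100,b[0]:b[0]+100],None,fx=6,fy=6,interpolation=cv2.INTER_CUBIC))
o=get_obs();print(o['tool_pos'])
E
```

```text
[0.59923319 0.11628108 0.26278258] [-1.79961297e+02 -2.37309162e-02  1.57189858e+02] [-0.05754652 -0.19124893 -1.54957303] [-0.04360927 -0.04521828 -0.02828317]
dx,dy -0.00034958547598971197 -0.0009172822574989059
[0.59949364 0.11628043 0.26327015]
```

View pics/s6c.png

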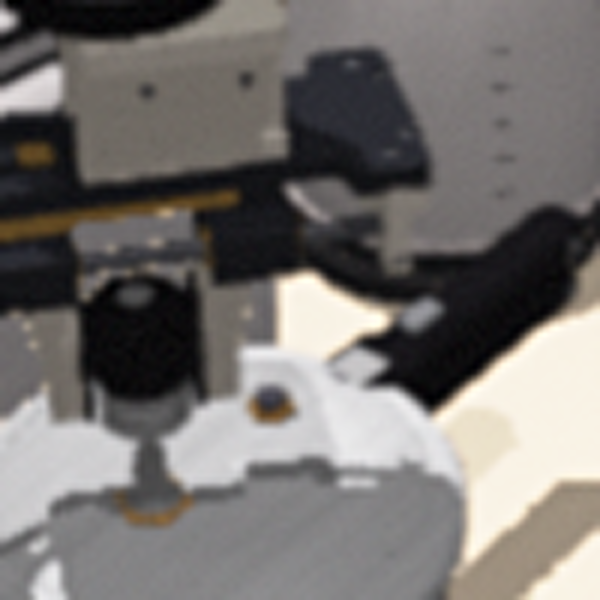

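View pics/d6c.png

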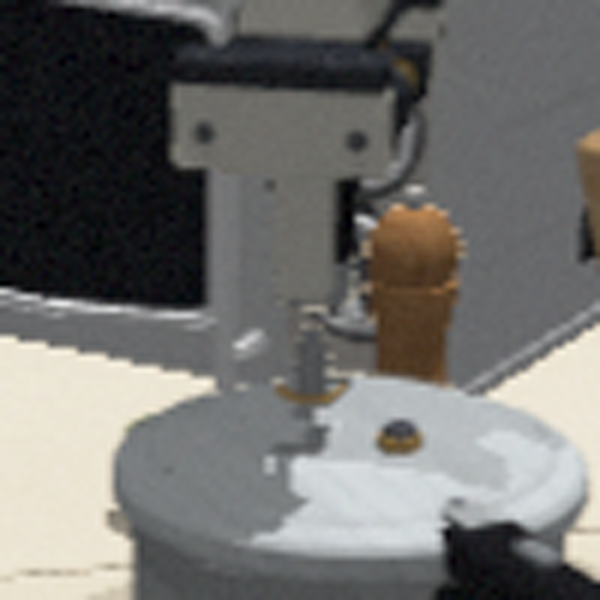

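play_rows --pt "0 0 -0.001 0.003 0" --pt "0 0 -0.001 0.007 0" --pt "0 0 -0.001 0.01 0" --pt "0 0 -0.001 0.012 0" --pt "0 0 -0.001 0.014 0" --pt "0 0 -0.001 0.014 0"

```text
clock: 8.45
tool_pos: [0.5989, 0.1153, 0.2488]
orientation: [-180.0, -0.0, 157.2]
force: [-0.2, 0.5, -1.3]
opening: 0.0357
```

play_rows --pt "0 0 0 0.001 0" --pt "0 0 0 0.002 0" --pt "0 0 0 0.003 0" --pt "0 0 0 0.004 0" --pt "0 0 0 0.004 0"

```text
clock: 8.95
tool_pos: [0.5989, 0.1153, 0.245]
orientation: [-180.0, -0.0, 157.2]
force: [-0.2, -0.6, -1.4]
opening: 0.0357
```

```bash
python3 - <<'E'
from h import *
o=get_obs();print(o['tool_pos'],o['orientation'],o['force'],o['moment'])
E
```

```text
[0.59890427 0.11534003 0.24500896] [-1.79996084e+02 -9.03929137e-03  1.57173686e+02] [-0.2047806  -0.56770553 -1.40807357] [-0.02675827  0.01060907  0.04956689]
```

play_rows --pt "0 0 0 0.001 0" --pt "0 0 0 0.002 0" --pt "0 0 0 0.003 0" --pt "0 0 0 0.004 0" --pt "0 0 0 0.005 0" --pt "0 0 0 0.006 0" --pt "0 0 0 0.006 0"

```text
clock: 9.65
tool_pos: [0.5991, 0.1154, 0.2391]
orientation: [180.0, 0.0, 157.2]
force: [0.4, -0.3, -0.8]
opening: 0.0357
```

```bash
python3 - <<'E'
from h import *
o=get_obs();print(o['tool_pos'],o['orientation'],o['force'],o['moment'])
E
```

```text
[0.59910385 0.1154181  0.23912652] [1.79988112e+02 1.26439014e-02 1.57180843e+02] [ 0.44889978 -0.31661735 -0.83433236] [ 0.05797841 -0.18462054 -0.03188466]
```

play_rows --pt "0 0 0 0.001 0" --pt "0 0 0 0.002 0" --pt "0 0 0 0.003 0" --pt "0 0 0 0.003 0"

```text
clock: 10.05
tool_pos: [0.5993, 0.1155, 0.2365]
orientation: [180.0, 0.0, 157.2]
force: [0.5, 1.9, 1.8]
opening: 0.0355
```

play_rows --pt "0 0 0 0.001 0" --pt "0 0 0 0.002 0" --pt "0 0 0 0.003 0" --pt "0 0 0 0.003 0"

```text
clock: 10.45
tool_pos: [0.5989, 0.1155, 0.2328]
orientation: [180.0, -0.0, 157.2]
force: [1.5, 2.0, -0.2]
opening: 0.0355
```

```bash
python3 - <<'E'
from h import *
o=get_obs();print(o['tool_pos'],o['orientation'],o['force'],o['moment'])
E
```

```text
[0.59886241 0.11550786 0.23281106] [ 1.79980708e+02 -2.04063696e-02  1.57165874e+02] [ 1.47214068  1.95921106 -0.1514633 ] [ 0.7558477  -0.41841602  0.00668223]
```

play_rows --pt "0 0 0 0.001 0" --pt "0 0 0 0.002 0" --pt "0 0 0 0.003 0" --pt "0 0 0 0.003 0"

```text
clock: 10.85
tool_pos: [0.5988, 0.1154, 0.2297]
orientation: [-180.0, -0.0, 157.2]
force: [0.9, 2.2, -0.5]
opening: 0.0359
```

play_rows --pt "0 0 0 0.0005 0" --pt "0 0 0 0.001 0" --pt "0 0 0 0.0015 0" --pt "0 0 0 0.002 0" --pt "0 0 0 0.002 0"

```text
clock: 11.35
tool_pos: [0.5986, 0.1152, 0.2275]
orientation: [-180.0, -0.0, 157.2]
force: [1.3, 1.4, -5.6]
opening: 0.036
```

```bash
python3 - <<'E'
from h import *
o=get_obs();print(o['tool_pos'],o['orientation'],o['force'],o['moment'])
E
```

```text
[0.59864682 0.11522701 0.22751949] [-1.79959718e+02 -4.96589286e-02  1.57165443e+02] [ 1.27566532  1.41999918 -5.60017489] [ 0.57355739 -0.61292209  0.02085573]
```

play_rows --pt "0 0 0 0.0005 0" --pt "0 0 0 0.001 0" --pt "0 0 0 0.001 0"

```text
clock: 11.65
tool_pos: [0.5989, 0.1152, 0.2272]
orientation: [-180.0, -0.0, 157.2]
force: [0.6, 0.3, -1.2]
opening: 0.0356
```

play_rows --pt "0 0 0 0.0005 0" --pt "0 0 0 0.0005 0"

```text
clock: 11.85
tool_pos: [0.5989, 0.1152, 0.2268]
orientation: [-180.0, 0.0, 157.2]
force: [0.3, 0.2, -1.3]
opening: 0.0356
```

```bash
python3 - <<'E'
from h import *
o=get_obs();print(o['tool_pos'],o['orientation'],o['force'],o['moment'])
E
```

```text
[0.5988948  0.11522337 0.22676557] [-1.79990135e+02  4.09305914e-04  1.57176239e+02] [ 0.33340456  0.19812118 -1.34820671] [ 0.11349827 -0.13121097  0.00491529]
```

play_rows --pt "0 0 0 0.0005 0" --pt "0 0 0 0.0005 0"

```text
clock: 12.05
tool_pos: [0.5991, 0.1152, 0.2265]
orientation: [-180.0, 0.0, 157.2]
force: [-0.7, -0.7, 1.7]
opening: 0.0361
```

play_rows --pt "0 0 0 0.0005 0" --pt "0 0 0 0.0005 0"

```text
clock: 12.25
tool_pos: [0.5992, 0.1151, 0.2265]
orientation: [180.0, 0.1, 157.2]
force: [-0.9, -1.1, 4.9]
opening: 0.0354
```

play_rows --pt "0 0 0 0.0005 0" --pt "0 0 0 0.0005 0" --pt "0 0 0 0.0005 0"

```text
clock: 12.55
tool_pos: [0.5994, 0.1151, 0.2264]
orientation: [180.0, 0.1, 157.2]
force: [-1.0, -1.9, 7.8]
opening: 0.0354
```

play_rows --pt "0 0 0 0.0005 0" --pt "0 0 0 0.0005 0" --pt "0 0 0 0.0005 0"

```text
clock: 12.85
tool_pos: [0.5995, 0.115, 0.2263]
orientation: [180.0, 0.1, 157.2]
force: [-1.4, -2.2, 9.7]
opening: 0.0356
```

```bash
python3 - <<'E'
from h import *
o=get_obs();print(o['tool_pos'],o['orientation'],o['force'],o['moment'])
shot('scene','s7');shot('wrist','w7')
for n,b in (('s7',(160,120)),('w7',(200,205))):
    i=cv2.imread(f'pics/{n}.png');cv2.imwrite(f'pics/{n}c.png',cv2.resize(i[b[1]:b[1]+115,b[0]:b[0]+115],None,fx=5,fy=5,interpolation=cv2.INTER_CUBIC))
E
```

```text
[0.59950083 0.11502327 0.22632228] [1.79970088e+02 1.10994743e-01 1.57201702e+02] [-1.39409423 -2.18634336  9.67450589] [-0.75776784  0.73238586  0.04118273]
```

View pics/s7c.png

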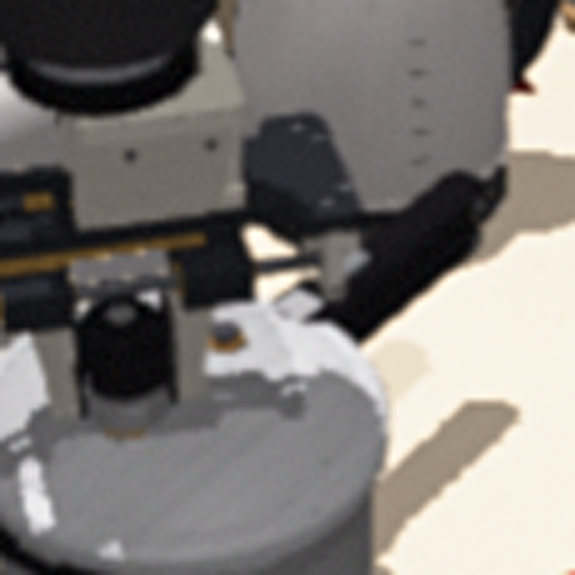

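View pics/w7c.png

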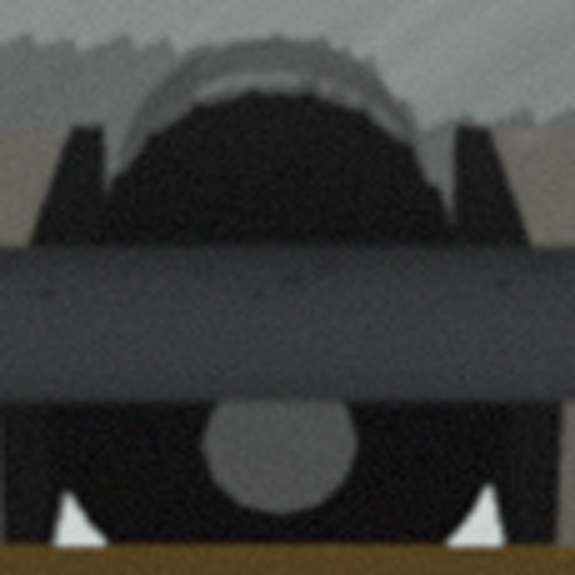

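play_rows --pt "0 0 0 -0.0005 0" --pt "0 0 0 -0.001 0" --pt "0 0 0 -0.0015 0" --pt "0 0 0 -0.002 0" --pt "0 0 0 -0.002 0"

```text
clock: 13.45
tool_pos: [0.5989, 0.1154, 0.2265]
orientation: [-180.0, -0.0, 157.2]
force: [0.4, -2.0, 3.0]
opening: 0.0357
```

play_rows --pt "0 0 0 -0.0003 0" --pt "0 0 0 -0.0006 0" --pt "0 0 0 -0.0006 0"

```text
clock: 13.75
tool_pos: [0.5987, 0.1154, 0.2267]
orientation: [-180.0, -0.0, 157.2]
force: [0.3, 0.2, -1.8]
opening: 0.0359
```

play_rows --pt "0 0 0 -0.0003 0" --pt "0 0 0 -0.0005 0" --pt "0 0 0 -0.0005 0"

```text
clock: 14.05
tool_pos: [0.5988, 0.1154, 0.2274]
orientation: [-180.0, -0.0, 157.2]
force: [0.5, 0.4, -4.1]
opening: 0.036
```

play_rows --pt "0 0 0 -0.0002 0" --pt "0 0 0 -0.0004 0" --pt "0 0 0 -0.0004 0"

```text
clock: 14.35
tool_pos: [0.5988, 0.1154, 0.2278]
orientation: [-180.0, -0.0, 157.2]
force: [1.2, 0.9, -6.1]
opening: 0.0357
```

play_rows --pt "0 0 0 -0.0002 0" --pt "0 0 0 -0.0004 0" --pt "0 0 0 -0.0004 0"

```text
clock: 14.65
tool_pos: [0.5987, 0.1153, 0.2281]
orientation: [-180.0, -0.0, 157.2]
force: [1.8, 1.0, -9.3]
opening: 0.0357
```

play_rows --pt "0 0 0 -0.0002 0" --pt "0 0 0 -0.0004 0" --pt "0 0 0 -0.0004 0"

```text
clock: 14.95
tool_pos: [0.5986, 0.1153, 0.2284]
orientation: [-180.0, -0.1, 157.2]
force: [2.6, 1.1, -13.3]
opening: 0.0358
```

play_rows --pt "0 0 0 0.0001 0" --pt "0 0 0 0.0002 0" --pt "0 0 0 0.0002 0"

```text
clock: 15.25
tool_pos: [0.5987, 0.1153, 0.2285]
orientation: [-180.0, -0.0, 157.2]
force: [0.5, 2.2, -13.4]
opening: 0.0357
```

play_rows --pt "0 0 0 0 0" --pt "0 0 0 0 0" --pt "0 0 0 0 0"

```text
clock: 15.55
tool_pos: [0.5988, 0.1153, 0.2286]
orientation: [-180.0, -0.0, 157.2]
force: [0.5, 0.7, -14.4]
opening: 0.0359
```

Held for more than half a second at about 12–13 N net. The arm's integral action was creeping the force up, so I'm relaxing now.

play_rows --pt "0 0 0 0.0007 0" --pt "0 0 0 0.0013 0" --pt "0 0 0 0.0016 0" --pt "0 0 0 0.0018 0" --pt "0 0 0 0.0018 0"

```text
clock: 16.05
tool_pos: [0.5994, 0.1154, 0.2278]
orientation: [180.0, 0.1, 157.2]
force: [0.2, 0.4, -4.1]
opening: 0.0357
```

play_rows --pt "0 0 0 0 0" --pt "0 0 0 0 0"

```text
clock: 16.25
tool_pos: [0.5993, 0.1154, 0.2275]
orientation: [180.0, 0.1, 157.2]
force: [0.7, -0.2, -3.5]
opening: 0.0358
```

play_rows --pt "0 0 0 0.0004 0" --pt "0 0 0 0.0008 0" --pt "0 0 0 0.0008 0" --pt "0 0 0 0.0008 0" --pt "0 0 0 0.0008 0"

```text
clock: 16.75
tool_pos: [0.5992, 0.1154, 0.2265]
orientation: [180.0, 0.0, 157.2]
force: [-0.4, -0.6, 0.2]
opening: 0.0359
```

play_rows --pt "45 0 0 0 0" --pt "55 0 0 0 0" --pt "65 0 0 0 0" --pt "75 0 0 0 0" --pt "75 0 0 0 0" --pt "75 0 0 0 0" --pt "75 0 0 0 0"

```text
clock: 17.45
tool_pos: [0.599, 0.1153, 0.2262]
orientation: [-180.0, -0.0, 157.2]
force: [0.2, 0.5, 0.1]
opening: 0.0658
```

```bash
python3 - <<'E'
from h import *
o=get_obs();print(o['tool_pos'],o['force'],o['moment'],o['opening'])
shot('wrist','w8')
E
```

```text
[0.59895324 0.1153379  0.22615569] [0.1795788  0.54331635 0.10178582] [-0.03023781 -0.04142017  0.04702663] 0.06583921280046372
```

View pics/w8.png

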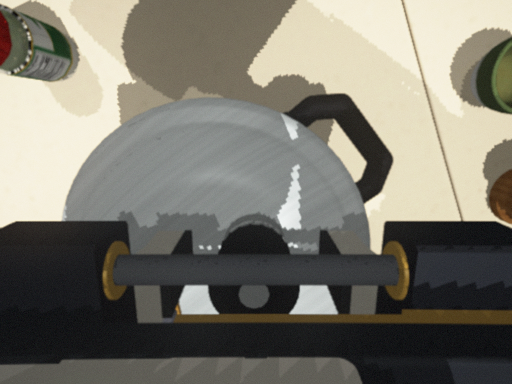

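The fingers are clear on both sides and the weight stands centred at (254,293). Lifting straight up, then moving back to where the wrist camera can see it.

play_rows --pt "75 0 0 -0.01 0" --pt "75 0 0 -0.03 0" --pt "75 0 0 -0.06 0" --pt "75 0 0 -0.09 0" --pt "75 -0.02 0 -0.12 0" --pt "75 -0.05 0 -0.13 0" --pt "75 -0.068 0 -0.13 0" --pt "75 -0.068 0 -0.13 0" --pt "75 -0.068 0 -0.13 0"

```text
clock: 18.4
tool_pos: [0.6616, 0.0887, 0.3561]
orientation: [-180.0, -0.0, 157.1]
force: [-0.3, -0.7, -1.0]
opening: 0.0658
```

```bash
python3 - <<'E'
from h import *
o=get_obs();print(o['tool_pos'],o['force'],o['opening'])
s=shot('wrist','w9');S=shot('scene','s9');D=shot('side','d9');f=s['frame']
P=cloud(s)
q=P[(P[...,2]>.18)&(P[...,2]<.215)];q=q[np.hypot(q[:,0]-.598,q[:,1]-.116)<.03];t=q[q[:,2]>.2];print('weight top',np.median(t,0),t.min(0),t.max(0),len(t))
for n,b in (('s9',(150,150)),('d9',(215,120))):
    i=cv2.imread(f'pics/{n}.png');cv2.imwrite(f'pics/{n}c.png',cv2.resize(i[b[1]:b[1]+100,b[0]:b[0]+130],None,fx=5,fy=5,interpolation=cv2.INTER_CUBIC))
P=cloud(S)
for n,(u,v) in dict(jar=(278,242),garlic=(332,214)).items(): print(n,P[v-3:v+4,u-3:u+4].reshape(-1,3).mean(0))
E
```

```text
[0.66157234 0.08871094 0.35614636] [-0.28224175 -0.6650028  -1.01574341] 0.06581603735527783
weight top [0.59751234 0.11525047 0.20451395] [0.57924189 0.09663404 0.20013821] [0.61636894 0.13354846 0.20883006] 2086
jar [ 4.17958473e-01 -3.02076903e-04  1.06436959e-01]
garlic [nan nan nan]
```

View pics/w9.png

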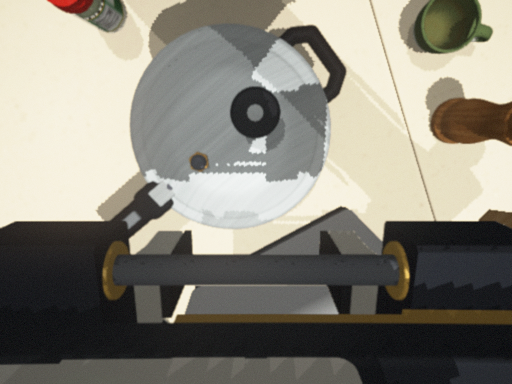

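View pics/s9c.png

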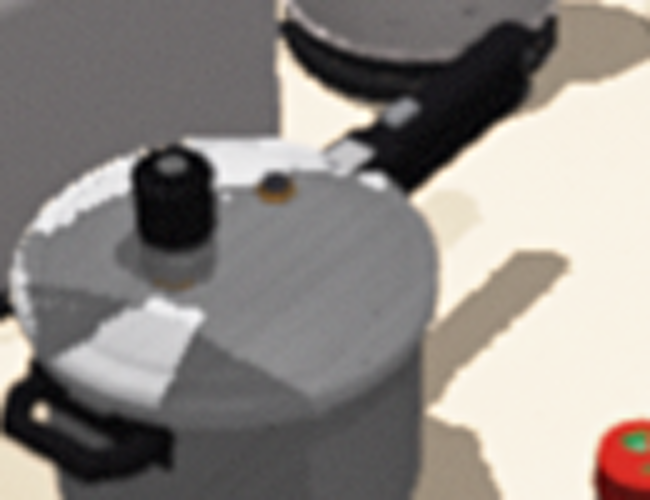

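View pics/d9c.png

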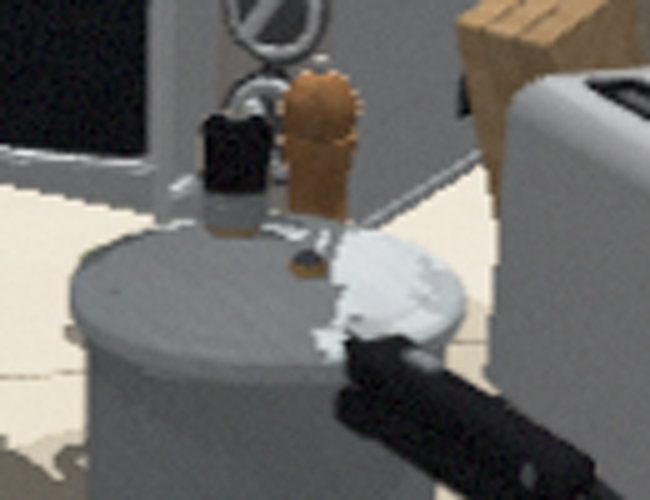

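```bash
python3 - <<'E'
from h import *
a=cv2.imread('pics/side0.png').astype(int);b=cv2.imread('pics/d9.png').astype(int)
print('garlic diff side',abs(a-b)[285:322,215:258].mean(),'jar',abs(a-b)[203:250,184:210].mean())
from plant import close_job
print(get_obs()['qvel'].round(2)); print(close_job())
E
```

```text
garlic diff side 12.541797611565054 jar 23.369885433715222
[ 0.18 -0.17 -0.05 -0.06  0.03  0.09]
the job is handed in; nothing more can be done
None
```

```bash
python3 - <<'E'
import cv2,numpy as np
a=cv2.imread('pics/side0.png');b=cv2.imread('pics/d9.png')
cv2.imwrite('pics/cmp.png',cv2.resize(np.hstack([a[190:330,170:270],b[190:330,170:270]]),None,fx=4,fy=4))
E
```

```text
(no output)
```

View pics/cmp.png

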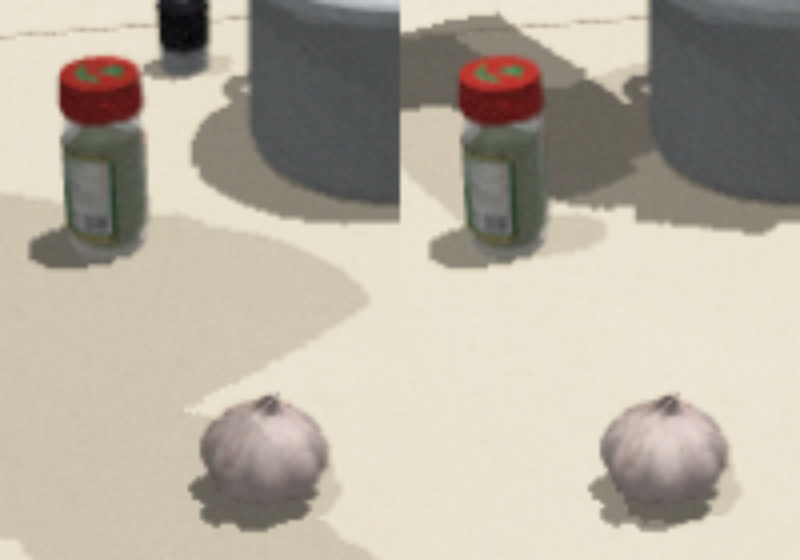

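The regulator weight is clipped on the vent pipe, upright and let go, and the job was handed in after about 18.5 s.

- **Pressing home:** I gripped the weight, lowered it onto the pipe and pushed it past the clip. The shoulder stopped it, and I pressed it down with about 11 N net.
- **Pull test:** I raised the pull slowly and held it for more than half a second. It came out above the 10 N you asked for: the wrist read 13.3 to 14.4 N during the hold, or about 12 to 13 N at the clip once the weight's own load is taken off. It crept up during the hold even though I backed off slightly, but stayed under the 17 N limit.
- **Last checks:** After release, the centre of the weight's top was within about 1 mm of the measured pipe axis and at 0.2045 m height. Fully home would be 0.206 m, and depth readings on the lid were also about 1.5 mm low. The fingers are clear of everything.
- **Bystanders:** The jar's depth reading did not change. My last depth check on the garlic gave no reading, and a pixel difference on both was dominated by shadows. Comparing the before and after side views by eye, after handing in, shows both in the same place.

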